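# Tip the hex-key case out of the upright rack

### The arm

A 7-joint arm with a two-finger parallel gripper is mounted at the origin on the work surface. World frame = base frame: x ahead of the robot, y to its left, z up, the work surface at z = 0. Lengths are in m, angles in rad, forces in N, time in s.
With the tool pointing down it reaches from about 0.425 to 1.025 m from the base axis. Payload 9.4 kg.
Tool frame: the origin (TCP) lies on the mounting face of the last link; the fingertips stand 186 mm ahead of it and the grasp point (between the pads) lies 167 mm ahead of it (tip_extent is the distance from the TCP to the fingertips, in m); y points along the fingers, x is the direction in which the jaws open and shut, and the axes are right-handed (so a half turn about y gives the same grasp; the last joint's range is limited). The gripper opens to 93 mm and grips with 3 to 60 N. Pads are 15 mm wide; open, the fingers measure 128 mm over their backs; the gripper's body (75 mm by 188 mm) begins 65 mm behind the grasp point.
Start: joints at [1.048, 0.599, -0.003, 1.599, 0.002, 0.943, -0.08], TCP at [0.313, -0.654, 0.405] pointing down, gripper open.
Joint ranges: [-2.57, 2.57], [-0.35, 1.97], [-1.29, 1.29], [0.11, 2.56], [-1.05, 4.19], [0.11, 1.86], [-2.63, 2.63]. Speed limits (rad/s): [2.22, 2.22, 3.01, 3.01, 3.14, 3.14, 3.14].

### API

Orientations are given as [roll, pitch, yaw] about the fixed x, y, z axes, in that order (R = Rz(yaw) Ry(pitch) Rx(roll)).
In Python, from rig import * gives the robot as it stands.
- The arm moves only by the tool servo_tool, never from a script. Its argument "moves" is text: rows parted by semicolons, each of 4 numbers parted by spaces: the shift along the tool's x, y, z in m, then the turn about the tool's y in rad. A call has 1 to 12 rows; each row shifts and turns the pose as measured when the row begins, along the tool's axes as they then stand; what a row does not reach is not made up. A row lasts 1/8 s, in which the tool goes at most 62.5 mm and 10.7 degrees, less where a joint would pass 70% of its speed; a pose out of reach is approached as far as the arm can. A call is refused whole if a number of a shift passes 0.0625 or a number of a turn 0.188, either way. A call with a gripper value outside its range is refused whole. "grip" is the opening, from 0 (shut) to 1 (fully open), set as the call begins (left out, the last holds). The fingers move at their own pace and stop on an object; the grip force is fixed at half the most. Time passes only in rows, so rows that do not move let the fingers close. It gives the time, the measured TCP pose, the force and the opening at its end, in the units of the state.
- sense(): the state, without advancing time (a new reading comes with each control period).
- snapshot(name): name is "scene" or "top"; returns a dict with "image" (384x512x3 uint8, blue, green, red), "range_z" (384x512 float32, m along the optical axis (not along the pixel's ray), 0 where there is no reading), "fx", "fy", "cx", "cy" (pixels), "extrinsics" (4x4, takes a point from camera to world coordinates). Camera axes: x right, y down, z forward; pixel columns grow to the right and rows downward; lengths in m; the calibration is good to about 2 mm. A picture is of the moment at which its call begins.
- hand_in(): hands the job in, once; it reports no verdict.
The state is a dict: "t": time; "qpos": joint angles; "joint_vel": joint speeds; "tau": joint torques, N m; "eef_pos": TCP position; "orientation": TCP orientation; "force": force on the tool from outside, world axes, zero at the start; "ft_torque": the same for the moment, N m; "width": opening from 0.0 (shut) to 1.0 (fully open).
Only numpy, scipy, OpenCV 4.12 (cv2) and the standard library are available. Lean on these libraries where they do the work, as an engineer would, in place of code of your own. Each camera call takes 0.05 s, during which the arm holds its last target. There are 200 camera calls.

### The job

Get out the hex-key set: it is the black case with the orange band round its top, standing tightly packed with two other boxes in the blue rack. Tip it towards the robot by its top edge until it leans on the rack's sloping front, then grip it by the two sides that have come free, lift it out and stand it upright in the middle of the round cork mat. Leave the green case and the cardboard box standing in their slots.

Things in the scene. Friction and masses are not known exactly. Their poses are not given: they have to be found in the camera images.
- hexcase: Black case, orange band round its top; 100 (x) x 40 (y) x 150 (z) mm, 350 g, heaviest at its upper front. Origin: centre of underside; z up the case, x from its narrow front (towards the robot) to its back. Starts upright in the rack. Pulled forward at the top of its back, it pivots on its lower front edge, overbalances at 22 deg and rests on the sloping panel, tilted 32 deg, its upper half clear of the other boxes.
- mat: Round cork mat fixed to the shelf, 180 mm across, 4 mm thick. Origin: centre of its underside, on the shelf; z up.
- drillcase: Green drill-bit case, 100 (x) x 40 (y) x 140 (z) mm, loose, not to be disturbed. Origin: centre of underside. Upright in another of the three slots of the fixed translucent blue rack, facing as the hex-key case does. Slots are 44 mm wide, 47 mm apart, on a floor 6 mm thick, parted by walls 50 mm high; the end walls are 125 mm high and reach no further forward than the boxes.
- screwbox: Brown cardboard box with a white lid, 100 (x) x 40 (y) x 140 (z) mm, loose, not to be disturbed. Origin: centre of underside. Upright in the remaining slot, facing the same way. The rack's back wall is only 45 mm high, with free space behind it; along its front a fixed panel, 100 mm long, rises from the feet of the boxes towards the robot, leaning 32 deg from vertical.
There are look-alikes about, which are no part of the job. What is shaped like the hexcase but purple or red is not meant.

How it is judged:
By the outcome, as a careful person would: the job done as asked, in the order asked, and still so for the second after the job is handed in, with the robot touching nothing.
It also fails if it takes over 58 s, if anything falls off the work surface, if the arm or the gripper's body presses on something with over 40 N, if the wrist force passes 120 N, or if a joint passes its speed limit or range.

## Working session

There is one attempt and no reset: what is moved stays moved. The work goes in short steps, Python scripts to look and compute and a tool call to move; the robot and the scene stay as the last step left them, time stands still between calls to the robot, and variables do not carry over. Pictures are saved under pics/ and viewed, about 8 in all and at most 12, crops included, and the job is handed in when it is done.

Besides the shell and the picture viewer there is one more tool, called after "Request:" in YAML: its name, and indented under it one key for each argument. servo_tool: Moves the arm, as the interface text tells. Its arguments: {"type":"object","properties":{"moves":{"type":"string"},"grip":{"type":"number"}},"required":["moves"]}

```bash
mkdir -p pics; ls; python3 - <<'E'
from rig import *
import cv2,numpy as np
s=sense();print({k:np.round(v,3).tolist() for k,v in s.items()})
for n in("scene","top"):
    d=snapshot(n);np.savez(f"pics/{n}0.npz",**d);cv2.imwrite(f"pics/{n}0.png",d["image"]);print(n,d["fx"],d["cx"],np.round(d["extrinsics"],3).tolist())
a=[cv2.imread(f"pics/{n}0.png") for n in("scene","top")]
E
```

```text
pics
{'t': 0.0, 'qpos': [1.048, 0.6, -0.003, 1.6, 0.002, 0.943, -0.08], 'joint_vel': [0.001, 0.0, 0.001, -0.001, -0.0, 0.001, 0.001], 'tau': [0.001, -76.508, 1.498, -25.236, -0.052, 0.017, 0.0], 'eef_pos': [0.313, -0.654, 0.404], 'orientation': [-1.571, 0.001, -1.125], 'force': [-0.021, 0.31, 0.217], 'ft_torque': [0.099, 0.002, 0.004], 'width': 1.001}
scene 499.27457248474633 256.7010582825894 [[-0.421, 0.694, -0.585, 1.379], [0.907, 0.319, -0.274, 0.299], [-0.004, -0.646, -0.763, 0.973], [0.0, 0.0, 0.0, 1.0]]
top 453.75191107547215 252.09899464975595 [[-0.026, -0.999, 0.036, 0.621], [-1.0, 0.027, 0.007, -0.013], [-0.008, -0.035, -0.999, 0.963], [0.0, 0.0, 0.0, 1.0]]
```

View pics/scene0.png

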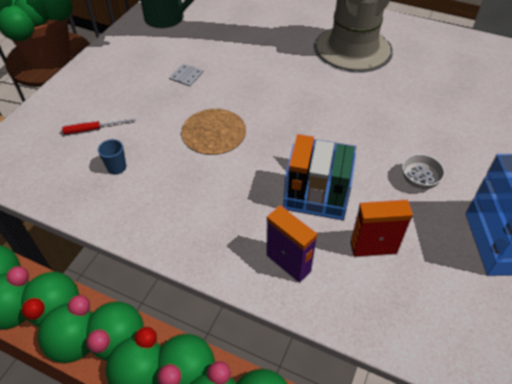

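View pics/top0.png

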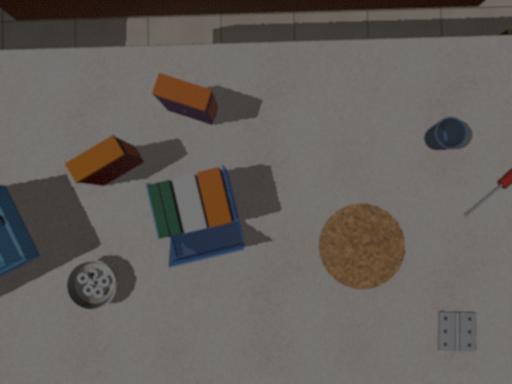

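The top view shows three orange-topped cases: one in the rack at (215,198), one free at (185,98) with purple sides, and one free at (105,160) with red sides. The rack's sloping panel is at (207,243), and the mat is at (362,246). The case in the rack fits the description. I'll confirm that in a crop and measure positions.

```bash
cat > h.py <<'E'
import numpy as np,cv2
def world(d):
    z=np.asarray(d["range_z"],float);v,u=np.mgrid[:z.shape[0],:z.shape[1]]
    P=np.stack([(u-d["cx"])/d["fx"]*z,(v-d["cy"])/d["fy"]*z,z],-1)
    E=np.asarray(d["extrinsics"]);return P@E[:3,:3].T+E[:3,3]
E
python3 - <<'E'
from h import *
T=np.load("pics/top0.npz");S=np.load("pics/scene0.npz")
a=cv2.resize(S["image"][120:230,260:380],None,fx=3.2,fy=4.5,interpolation=2)
b=cv2.resize(T["image"][150:280,130:260],None,fx=3,fy=495/130,interpolation=2)
b=cv2.convertScaleAbs(b,alpha=1.8);cv2.imwrite("pics/crop.png",np.hstack([a,b]))
for n,D in(("top",T),("scene",S)):
    W=world(D);h=cv2.cvtColor(D["image"],cv2.COLOR_BGR2HSV);z=W[...,2]
    box=(slice(150,280),slice(130,260)) if n=="top" else (slice(120,230),slice(260,380))
    w=W[box];hh=h[box]
    for nm,m in(("hex",(w[...,2]>.150)&(hh[...,0]<20)&(hh[...,1]>120)),("all",w[...,2]>.135),("hi140",(w[...,2]>.135)&(w[...,2]<.150))):
        p=w[m]
        if len(p)<5: print(n,nm,len(p));continue
        r=cv2.minAreaRect(p[:,:2].astype(np.float32)*1000);print(n,nm,len(p),"z",np.median(p[:,2]).round(4),r)
    m=(h[...,0]>5)&(h[...,0]<25)&(h[...,1]>70)&(z>-.01)&(z<.012)
    k,l,st,c=cv2.connectedComponentsWithStats(m.astype(np.uint8));i=1+np.argmax(st[1:,4]*(c[1:,0]<420)*(c[1:,1]<270))
    p=W[l==i];print("mat",st[i],cv2.minEnclosingCircle(p[:,:2].astype(np.float32)),p.mean(0))
E
```

```text
top hex 1279 z 0.1559 ((644.7893676757812, 37.802215576171875), (99.6571044921875, 88.3075180053711), 12.484187126159668)
top all 3964 z 0.1465 ((635.607666015625, 83.64225006103516), (101.18495178222656, 182.1334228515625), 12.1998291015625)
top hi140 2593 z 0.1453 ((630.7492065429688, 106.87214660644531), (100.85565185546875, 134.6840362548828), 12.187495231628418)
mat [ 319  204   86   85 5651] ((0.5310295820236206, -0.23342707753181458), 0.08975324779748917) [ 0.53118905 -0.23309863  0.00364211]
scene hex 1179 z 0.1536 ((981.8101196289062, 195.56277465820312), (815.4205932617188, 214.95672607421875), 7.701107978820801)
scene all 3141 z 0.1487 ((977.6556396484375, 191.77432250976562), (823.56982421875, 220.64573669433594), 7.12055778503418)
scene hi140 1836 z 0.1463 ((705.493896484375, 117.02678680419922), (241.10943603515625, 237.04933166503906), 35.57311248779297)
mat [ 181  109   65   45 2303] ((0.5312584042549133, -0.2311290055513382), 0.09083373099565506) [ 0.53408579 -0.22991017  0.00395437]
```

View pics/crop.png

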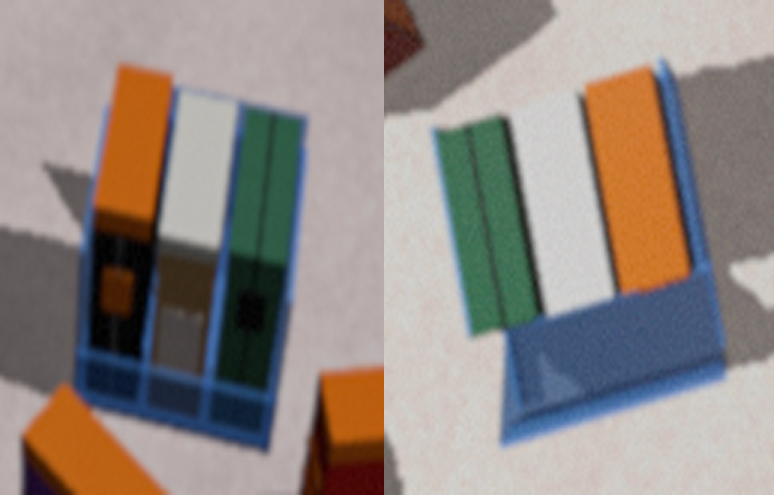

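The crop confirms it. The case in the rack has black sides and an orange band, while the loose ones are purple and red. Next, its exact pose and the tool goals.

```bash
python3 - <<'E'
from h import *
for n in("top","scene"):
    D=np.load(f"pics/{n}0.npz");W=world(D);h=cv2.cvtColor(D["image"],cv2.COLOR_BGR2HSV)
    m=((h[...,0]<22)&(h[...,1]>150)&(h[...,2]>90)&(abs(W[...,2]-.156)<.006)).astype(np.uint8)
    k,l,st,c=cv2.connectedComponentsWithStats(m)
    for i in range(1,k):
        if st[i,4]<150: continue
        p=W[l==i];r=cv2.minAreaRect(p[:,:2].astype(np.float32)*1000)
        print(n,st[i],np.median(p,0).round(4),p.mean(0).round(4),r)
E
cat >> h.py <<'E'
def delta(goal,yawx=None):
    """tool-axis shift to goal TCP xyz and turn about tool y; yawx = wanted heading of tool x"""
    from rig import sense
    from scipy.spatial.transform import Rotation as Ro
    s=sense();R=Ro.from_euler("xyz",s["orientation"]).as_matrix()
    hd=np.arctan2(R[1,0],R[0,0])
    print("t",round(s["t"],2),"pos",np.round(s["eef_pos"],4),"heading x",round(hd,4),"F",np.round(s["force"],1),"w",round(s["width"],3))
    print(" shift",np.round(R.T@(np.array(goal)-s["eef_pos"]),4))
    if yawx is not None: print(" turn about y",-((yawx-hd+np.pi/2)%np.pi-np.pi/2))
E
```

```text
top [156  75  55  34 519] [0.83   0.1132 0.1508] [0.8307 0.1136 0.151 ] ((831.1068115234375, 114.91326141357422), (97.17596435546875, 37.8834342956543), 70.32674407958984)
top [ 198  168   33   58 1216] [0.6392 0.0613 0.1559] [0.6392 0.0612 0.1559] ((639.1787719726562, 61.29405975341797), (98.66941833496094, 39.7009391784668), 12.095783233642578)
scene [290 135  23  35 561] [0.6442 0.0646 0.1566] [0.6435 0.0646 0.1566] ((640.369140625, 63.83599090576172), (102.79155731201172, 38.00151062011719), 12.249835968017578)
scene [361 200  52  19 507] [0.7161 0.2768 0.1512] [0.717  0.2774 0.1514] ((715.7357788085938, 277.6714782714844), (40.054420471191406, 101.97764587402344), 29.306455612182617)
scene [268 206  49  40 551] [0.8338 0.1175 0.1512] [0.8339 0.1185 0.1515] ((833.5966186523438, 117.497802734375), (101.66464233398438, 41.160621643066406), 69.76954650878906)
```

Request:
servo_tool:
  moves: "0 0 0 0.117; 0 0 0 0.116; 0 0 0 0"
  grip: 0

```text
t: 0.48
eef_pos: [0.3123, -0.6537, 0.4024]
orientation: [-1.572, 0.004, -1.363]
force: [-0.3, -0.5, -0.5]
width: 0.728
```

```bash
python3 -c "
from h import *;delta([.708,.077,.40],.213+np.pi/2)"
```

```text
t 0.47 pos [ 0.3123 -0.6537  0.4024] heading x -1.3635 F [-0.3 -0.5 -0.5] w 0.728
 shift [-0.6336  0.0042  0.5376]
 turn about y -0.005692214576919596
```

Request:
servo_tool:
  moves: "-0.042 0 0.036 0;-0.042 0 0.036 0;-0.042 0 0.036 0;-0.042 0 0.036 0;-0.042 0 0.036 0;-0.042 0 0.036 0;-0.042 0 0.036 0;-0.042 0 0.036 0;-0.042 0 0.036 0;-0.042 0 0.036 0;-0.042 0 0.036 0;-0.042 0 0.036 0"

```text
t: 1.98
eef_pos: [0.6294, -0.0531, 0.4013]
orientation: [-1.574, 0.002, -1.334]
force: [0.7, -0.1, 1.1]
width: 0.002
```

```bash
python3 -c "
from h import *;delta([.71,.0773,.40],.213+np.pi/2)"
```

```text
t 1.98 pos [ 0.6294 -0.0531  0.4013] heading x -1.3338 F [ 0.7 -0.1  1.1] w 0.002
 shift [-0.1079  0.0011  0.109 ]
 turn about y 0.024013609104503786
```

Request:
servo_tool:
  moves: "-0.036 0 0.036 0.012;-0.036 0 0.036 0.012;-0.02 0 0.022 0;-0.01 0 0.01 0;0 0 0 0"

```text
t: 2.6
eef_pos: [0.7099, 0.0793, 0.3997]
orientation: [-1.575, 0.003, -1.339]
force: [-1.1, -0.2, -0.3]
width: 0.004
```

```bash
python3 -c "
from h import *;delta([.71,.0773,.334],.213+np.pi/2)"
```

```text
t 2.6 pos [0.7099 0.0793 0.3997] heading x -1.3386 F [-1.1 -0.2 -0.3] w 0.004
 shift [ 0.0022  0.0657 -0.0001]
 turn about y 0.019167722737608806
```

Request:
servo_tool:
  moves: "0.001 0.035 0 0.02;0.001 0.025 0 0;0 0.005 0 0;0 0 0 0"

```text
t: 3.1
eef_pos: [0.7086, 0.0706, 0.335]
orientation: [-1.575, 0.0, -1.363]
force: [-0.6, 0.3, -0.7]
width: 0.006
```

```bash
python3 - <<'E'
from h import *
delta([.71,.0773,.335],.213+np.pi/2)
from rig import snapshot
d=snapshot("scene");cv2.imwrite("pics/s1.png",cv2.resize(d["image"][60:270,220:440],None,fx=2.7,fy=2.7,interpolation=2))
E
```

```text
t 3.1 pos [0.7086 0.0706 0.335 ] heading x -1.3631 F [-0.6  0.3 -0.7] w 0.006
 shift [-0.0063  0.      0.0027]
 turn about y -0.005258765082011507
```

View pics/s1.png

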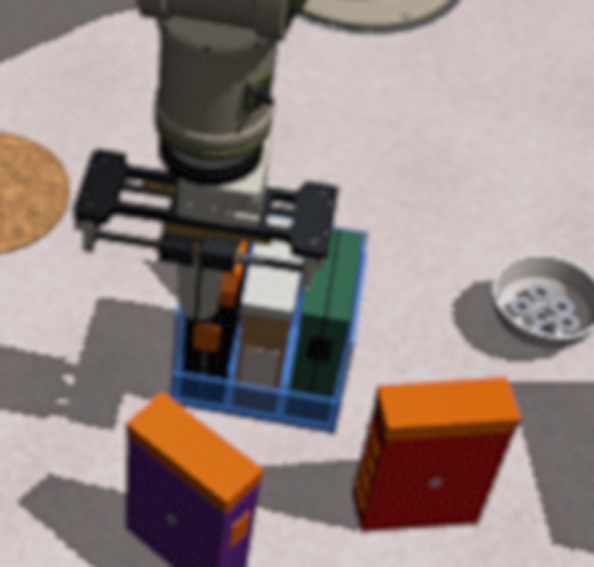

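The closed fingers (crop 195,290) hang behind the black case with nothing touching. I'll pull towards the robot gently.

Request:
servo_tool:
  moves: "-0.006 0 0 0;0 0 -0.005 0;0 0 -0.005 0;0 0 -0.005 0;0 0 -0.005 0;0 0 0 0"

```text
t: 3.9
eef_pos: [0.6874, 0.0726, 0.3392]
orientation: [-1.568, 0.0, -1.363]
force: [0.5, -0.5, -1.1]
width: 0.005
```

```bash
python3 -c "
from h import *;delta([.6395,.062,.335],.213+np.pi/2)"
```

```text
t 3.9 pos [0.6874 0.0726 0.3392] heading x -1.3627 F [ 0.5 -0.5 -1.1] w 0.005
 shift [ 0.0005  0.004  -0.049 ]
 turn about y -0.004927723289596564
```

Request:
servo_tool:
  moves: "0 0.002 -0.004 0;0 0.002 -0.004 0;0 0.001 -0.004 0;0 0 0 0"

```text
t: 4.4
eef_pos: [0.675, 0.0699, 0.3337]
orientation: [-1.567, 0.0, -1.363]
force: [0.8, -0.2, 1.5]
width: 0.002
```

```bash
python3 - <<'E'
from h import *
delta([.6395,.062,.335],.213+np.pi/2)
from rig import snapshot
d=snapshot("scene");cv2.imwrite("pics/s2.png",cv2.resize(d["image"][120:230,260:370],None,fx=5,fy=5,interpolation=2))
E
```

```text
t 4.4 pos [0.675  0.0699 0.3337] heading x -1.3628 F [ 0.8 -0.2  1.5] w 0.002
 shift [ 0.0004 -0.0014 -0.0364]
 turn about y -0.00500106230055497
```

View pics/s2.png

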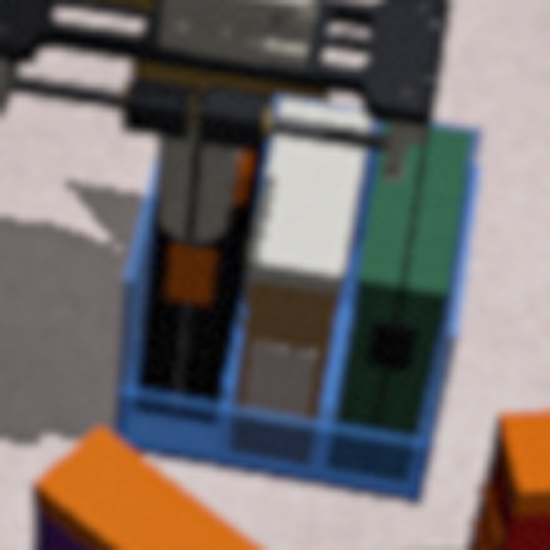

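The case is tipping: its orange band has moved forward and its foot has lifted. I'll keep pulling past the balance point.

Request:
servo_tool:
  moves: "0 -0.001 -0.005 0;0 0 -0.005 0;0 0 -0.005 0;0 0 -0.005 0;0 0 -0.005 0;0 0 -0.005 0;0 0 -0.005 0;0 0 0 0"

```text
t: 5.45
eef_pos: [0.6373, 0.0619, 0.334]
orientation: [-1.571, 0.0, -1.363]
force: [0.7, 0.1, 0.3]
width: 0.005
```

```bash
python3 -c "
from h import *;delta([.6395,.062,.335],.213+np.pi/2)"
```

```text
t 5.45 pos [0.6373 0.0619 0.334 ] heading x -1.3629 F [0.7 0.1 0.3] w 0.005
 shift [ 0.0004 -0.001   0.0022]
 turn about y -0.005121734368231046
```

Request:
servo_tool:
  moves: "0 0 0.02 0;0 -0.04 0.02 0;0 -0.05 0.03 0;0 -0.03 0.04 0;0 0 0.05 0;0 0 0.04 0;0 0 0 0"
  grip: 1

```text
t: 6.32
eef_pos: [0.8384, 0.1045, 0.4574]
orientation: [-1.571, 0.0, -1.363]
force: [-0.9, -0.9, -0.6]
width: 0.709
```

```bash
python3 - <<'E'
from h import *
delta([.6395,.062,.335],.213+np.pi/2)
from rig import snapshot
I=[]
for n in("scene","top"):
    d=snapshot(n);np.savez(f"pics/{n}3.npz",**d);W=world(d);h=cv2.cvtColor(d["image"],cv2.COLOR_BGR2HSV)
    m=((h[...,0]<22)&(h[...,1]>150)&(h[...,2]>60)&(W[...,2]>.1)&(W[...,2]<.2)).astype(np.uint8)
    k,l,st,c=cv2.connectedComponentsWithStats(m)
    for i in range(1,k):
        if st[i,4]<80: continue
        p=W[l==i];a=np.array([.9774,.2113]);q=p[:,:2]-[.5906,.0514]
        A=q@a;L=q@[-.2113,.9774]
        print(n,st[i],"along",np.percentile(A,[1,99]).round(4),"lat",np.percentile(L,[1,50,99]).round(4),"z",np.percentile(p[:,2],[1,99]).round(4))
    I.append(cv2.resize(d["image"][100:240,240:400] if n=="scene" else cv2.convertScaleAbs(d["image"][140:280,120:280],alpha=1.7),(395,345),interpolation=2))
cv2.imwrite("pics/s3.png",np.hstack(I))
E
```

```text
t 6.33 pos [0.8384 0.1045 0.4574] heading x -1.3627 F [-0.9 -0.9 -0.6] w 0.709
 shift [ 0.0005  0.1225 -0.2033]
 turn about y -0.004865831947892474
scene [ 357  200   56   32 1422] along [0.143  0.2017] lat [0.1451 0.1947 0.2447] z [0.1018 0.1538]
scene [268 206  49  43 987] along [0.2133 0.2908] lat [-0.0329  0.0151  0.0628] z [0.1366 0.1538]
scene [ 22 298  23  22 377] along [0.494  0.5288] lat [-0.4397 -0.4206 -0.4078] z [0.1011 0.1263]
scene [134 327  23  21 373] along [0.5011 0.5353] lat [-0.2174 -0.1971 -0.1828] z [0.1042 0.1261]
top [179  81  32  30 638] along [0.2094 0.2653] lat [-0.0365 -0.0084  0.0144] z [0.1374 0.1531]
top [211 199  12  13 117] along [0.0256 0.0443] lat [-0.0107 -0.0002  0.0101] z [0.1238 0.1512]
top [ 207  216   35   53 1137] along [-0.0793  0.0102] lat [-0.0212 -0.0012  0.0185] z [0.1314 0.1861]
```

View pics/s3.png

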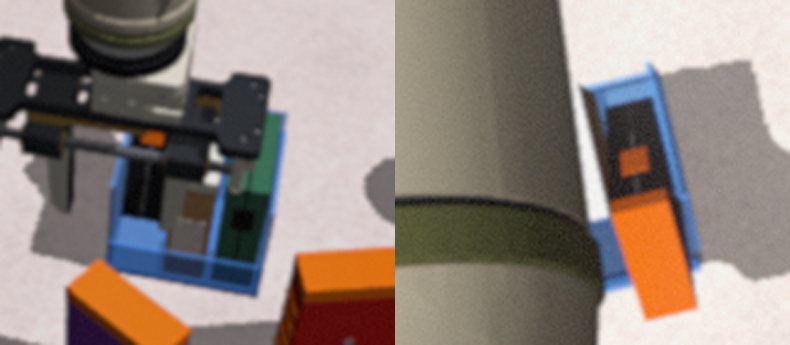

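The case leans exactly as predicted: its top runs from 79 mm ahead of its foot to 10 mm behind, and its back top edge is at z=0.186. The two neighbours are still standing. I'll move above the free part.

Request:
servo_tool:
  moves: "0 0 -0.05 0;0 0 -0.05 0;0 0 -0.05 0;0 0 -0.05 0;0 0 -0.045 0;0 0 -0.03 0;0 0 -0.01 0;0 0 0 0"
  grip: 1

```text
t: 7.42
eef_pos: [0.5398, 0.0402, 0.4599]
orientation: [-1.572, -0.0, -1.365]
force: [-0.4, 0.2, 0.7]
width: 1.0
```

```bash
python3 -c "
from h import *;delta([.5537,.0424,.303],.213+np.pi/2)"
```

```text
t 7.42 pos [0.5398 0.0402 0.4599] heading x -1.3649 F [-0.4  0.2  0.7] w 1.0
 shift [0.0007 0.1569 0.0142]
 turn about y -0.007153624145541215
```

Request:
servo_tool:
  moves: "0 0.03 0.014 -0.007;0 0.04 0 0;0 0.04 0 0;0 0.03 0 0;0 0.014 0 0;0 0.003 0 0;0 0 0 0"

```text
t: 8.3
eef_pos: [0.5619, 0.0452, 0.2991]
orientation: [-1.563, -0.0, -1.357]
force: [1.2, -0.4, 0.4]
width: 0.999
```

```bash
python3 -c "
from h import *;delta([.5537,.0424,.303],.213+np.pi/2)"
```

```text
t 8.3 pos [0.5619 0.0452 0.2991] heading x -1.3565 F [ 1.2 -0.4  0.4] w 0.999
 shift [ 0.001  -0.004  -0.0086]
 turn about y 0.001266666825618934
```

Request:
servo_tool:
  moves: "0.001 -0.004 -0.008 0;0 0 0 0"

```text
t: 8.55
eef_pos: [0.5541, 0.0423, 0.3051]
orientation: [-1.561, -0.001, -1.357]
force: [0.6, 0.2, 0.2]
width: 0.998
```

Request:
servo_tool:
  moves: "0 0 0 0;0 0 0 0;0 0 0 0;0 0 0 0;0 0 0 0;0 0 0 0;0 0 0 0;0 0 0 0"
  grip: 0

```text
t: 9.55
eef_pos: [0.5543, 0.0422, 0.3062]
orientation: [-1.558, -0.001, -1.357]
force: [-0.4, -0.7, 0.5]
width: 0.427
```

It's gripped: the opening is 0.427 × 93 = 39.7 mm, which matches the case. Lifting straight up.

Request:
servo_tool:
  moves: "0 -0.01 0 0;0 -0.015 0 0;0 -0.02 0 0;0 -0.02 0 0;0 -0.02 0 0;0 -0.02 0 0;0 -0.02 0 0;0 -0.02 0 0;0 -0.02 0 0;0 -0.015 0 0;0 -0.01 0 0;0 0 0 0"

```text
t: 11.05
eef_pos: [0.5481, 0.0415, 0.5094]
orientation: [-1.562, 0.0, -1.356]
force: [0.5, 0.5, -4.4]
width: 0.424
```

```bash
python3 - <<'E'
from h import *
delta([.5315,-.232,.49],.213+np.pi/2)
from rig import snapshot
d=snapshot("scene");np.savez("pics/scene4.npz",**d);cv2.imwrite("pics/s4.png",cv2.resize(d["image"][30:240,180:400],None,fx=2.7,fy=2.7,interpolation=2))
E
```

```text
t 11.05 pos [0.5481 0.0415 0.5094] heading x -1.3565 F [ 0.5  0.5 -4.4] w 0.424
 shift [ 0.2637  0.0187 -0.0746]
 turn about y 0.0013296657829471314
```

View pics/s4.png

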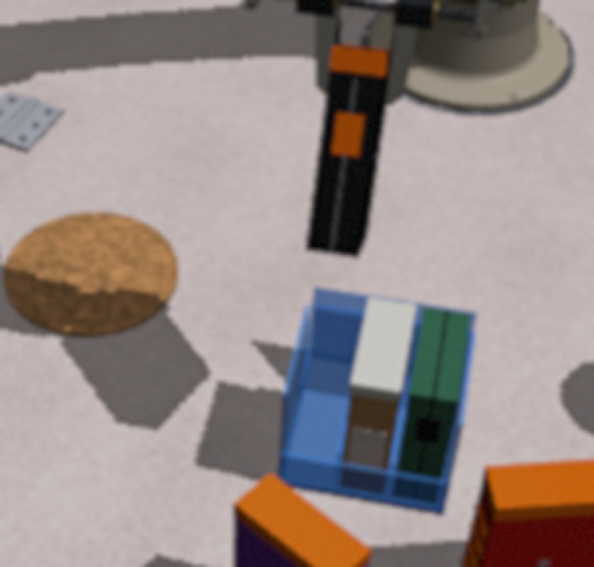

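The case is out and both neighbours are still upright. I'll measure its tilt from the back face, crop (310–385, 80–245).

```bash
cat >> h.py <<'E'
def backface(d,poly):
    W=world(d);m=np.zeros(W.shape[:2],np.uint8);cv2.fillPoly(m,[np.array(poly,np.int32)],1)
    p=W[(m>0)&(np.asarray(d["range_z"])>0)];
    for _ in range(4):
        c=np.median(p,0) if _==0 else p.mean(0);n=np.linalg.svd(p-c)[2][2] if _ else np.linalg.svd(p-p.mean(0))[2][2]
        r=(p-c)@n;p=p[abs(r)<max(.003,1.5*np.std(r))]
    n*=np.sign(n[0]);print("n",n.round(3),"tilt deg",np.degrees(np.arcsin(n[2])).round(1),"yaw",np.arctan2(n[1],n[0]).round(3),"c",p.mean(0).round(4),len(p))
    return p
E
python3 - <<'E'
from h import *
d=np.load("pics/scene4.npz");q=np.array([[330,85],[382,85],[355,243],[315,240]])/2.7+[180,30]
p=backface(d,q)
a=np.array([.9774,.2113]);A=(p[:,:2]-[.5906,.0514])@a
i=np.argsort(p[:,2]);print("low",A[i[:40]].mean(),p[i[:40],2].mean(),"high",A[i[-40:]].mean(),p[i[-40:],2].mean())
E
```

```text
n [0.82  0.173 0.545] tilt deg 33.0 yaw 0.207 c [0.6281 0.0602 0.3227] 914
low 0.07033994209597279 0.27349954550646577 high 0.008700797047321386 0.36817525397452544
```

The tilt is unchanged at 33° because the pads hold firmly. I'll set the lower front edge on the mat and swing the grasp point back about that edge until the case is upright. First move over the mat.

Request:
servo_tool:
  moves: "0.03 0 -0.01 0;0.03 0 -0.01 0;0.03 0 -0.01 0;0.03 0 -0.01 0;0.03 0 -0.01 0;0.03 0 -0.01 0;0.03 0 -0.01 0;0.03 0 -0.01 0;0.02 0.01 -0.01 0;0.01 0.02 0 0;0 0 0 0"

```text
t: 12.48
eef_pos: [0.5159, -0.2492, 0.467]
orientation: [-1.579, 0.006, -1.354]
force: [0.3, 0.4, -4.0]
width: 0.429
```

```bash
python3 -c "
from h import *;delta([.445,-.2506,.32],.213+np.pi/2)"
```

```text
t 12.47 pos [ 0.5159 -0.2492  0.467 ] heading x -1.354 F [ 0.3  0.4 -4. ] w 0.429
 shift [-0.0131  0.1477 -0.0683]
 turn about y 0.0038009107695859967
```

Request:
servo_tool:
  moves: "-0.006 0 -0.02 0;-0.006 0 -0.025 0;0 0.02 -0.018 0;0 0.025 -0.004 0;0 0.03 0 0;0 0.03 0 0;0 0.025 0 0;0 0.01 0 0;0 0 0 0"

```text
t: 13.6
eef_pos: [0.4481, -0.2464, 0.3278]
orientation: [-1.575, 0.006, -1.347]
force: [-0.2, 0.2, -4.6]
width: 0.432
```

```bash
python3 - <<'E'
from h import *;delta([.445,-.2506,.305],.213+np.pi/2)
from rig import snapshot
d=snapshot("scene");np.savez("pics/scene5.npz",**d);cv2.imwrite("pics/s5.png",cv2.resize(d["image"][20:180,130:290],None,fx=3.7,fy=3.7,interpolation=2))
E
```

```text
t 13.6 pos [ 0.4481 -0.2464  0.3278] heading x -1.3466 F [-0.2  0.2 -4.6] w 0.432
 shift [ 0.0036  0.0228 -0.0039]
 turn about y 0.011168598392735873
```

View pics/s5.png

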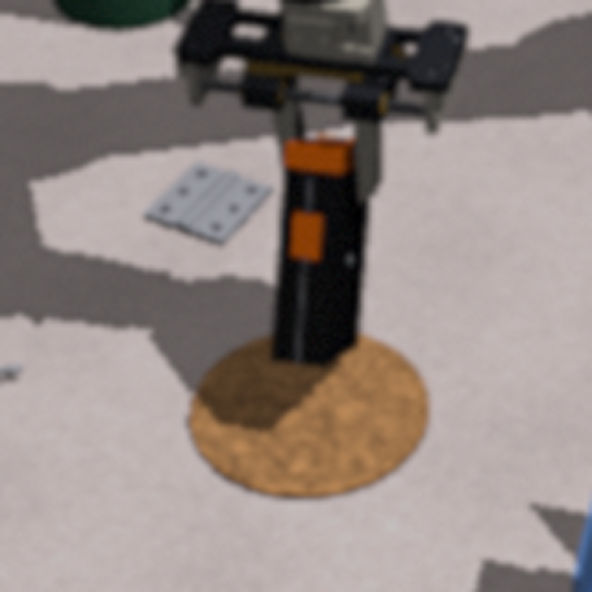

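```bash
python3 - <<'E'
from h import *
d=np.load("pics/scene5.npz");q=np.array([[291,160],[340,160],[315,350],[279,350]])/3.7+[130,20]
p=backface(d,q)
i=np.argsort(p[:,2]);print(p[i[:25]].mean(0),p[i[-25:]].mean(0))
E
```

```text
n [0.825 0.164 0.541] tilt deg 32.7 yaw 0.197 c [ 0.5206 -0.2286  0.147 ] 494
[ 0.55568857 -0.22351136  0.09082142] [ 0.48863202 -0.23397743  0.19773194]
```

Request:
servo_tool:
  moves: "0.003 0.006 -0.003 0.01;0 0.006 0 0;0 0.004 0 0;0 0 0 0"

```text
t: 14.15
eef_pos: [0.4462, -0.2506, 0.3132]
orientation: [-1.571, 0.003, -1.358]
force: [0.7, -0.1, -4.4]
width: 0.432
```

Request:
servo_tool:
  moves: "0 0.004 0 0;0 0.004 0 0;0 0.003 0 0;0 0 0 0"

```text
t: 14.65
eef_pos: [0.4457, -0.2507, 0.3039]
orientation: [-1.57, 0.003, -1.358]
force: [-1.3, 0.9, -1.4]
width: 0.426
```

Request:
servo_tool:
  moves: "0 0.003 0 0;0 0.002 0 0;0 0 0 0"

```text
t: 15.02
eef_pos: [0.4446, -0.2508, 0.3033]
orientation: [-1.568, 0.003, -1.359]
force: [0.7, -0.1, -3.9]
width: 0.429
```

Request:
servo_tool:
  moves: "0 0.002 0.006 0;0 0 0.006 0;0 0 0.006 0;0 0 0 0"

```text
t: 15.52
eef_pos: [0.4584, -0.2482, 0.3044]
orientation: [-1.575, 0.006, -1.362]
force: [0.5, 1.8, 1.6]
width: 0.428
```

```bash
python3 - <<'E'
from h import *;delta([.445,-.2506,.305],.213+np.pi/2)
from rig import snapshot
d=snapshot("scene");np.savez("pics/scene6.npz",**d)
q=np.array([[291,160],[340,160],[315,350],[279,350]])/3.7+[130,21]
p=backface(d,q)
E
```

```text
t 15.53 pos [ 0.4584 -0.2482  0.3044] heading x -1.362 F [0.5 1.8 1.6] w 0.428
 shift [-0.0004 -0.0006 -0.0136]
 turn about y -0.004192674825720388
n [ 0.436 -0.879  0.194] tilt deg 11.2 yaw -1.111 c [ 0.5147 -0.2334  0.1343] 370
```

```bash
cat >> h.py <<'E'
def tilt(lo=.07,hi=.16,mat=(.531,-.232)):
    from rig import snapshot,sense
    d=snapshot("scene");W=world(d).reshape(-1,3);q=W[:,:2]-mat;A=q@[.9774,.2113];L=q@[-.2113,.9774];z=W[:,2]
    m=(abs(L)<.013)&(z>lo)&(z<hi)&(abs(A)<.13);P=np.c_[A,z][m].astype(np.float32)
    v=cv2.fitLine(P,cv2.DIST_HUBER,0,.01,.01).ravel();v*=np.sign(v[1])
    print("tilt",np.degrees(np.arctan2(-v[0],v[1])).round(1),"back face at z=.08, along from mat centre:",(v[2]+(.08-v[3])*v[0]/v[1]).round(4),len(P))
    m=(z>.04)&(abs(A)<.13)&(abs(L)<.04);print("lat range",np.percentile(L[m],[2,98]).round(4));return d
E
python3 -c "
from h import *;tilt()"
```

```text
tilt 30.4 back face at z=.08, along from mat centre: -0.1147 394
lat range [-0.0349  0.039 ]
```

```bash
python3 - <<'E'
from h import *
from rig import snapshot
d=snapshot("scene");W=world(d).reshape(-1,3);q=W[:,:2]-np.array([.531,-.232]);A=q@[.9774,.2113];L=q@[-.2113,.9774];z=W[:,2]
for a in np.arange(.01,.2,.01):
    m=(abs(L)<.013)&(abs(z-a)<.004)&(abs(A)<.15)
    if m.sum(): print(round(a,3),m.sum(),np.percentile(A[m],[5,50,95]).round(4))
cv2.imwrite("pics/s7.png",cv2.resize(d["image"][20:180,130:290],None,fx=3.7,fy=3.7,interpolation=2))
E
```

```text
0.01 36 [-0.0003  0.0327  0.0808]
0.05 6 [0.0309 0.0317 0.0348]
0.06 30 [0.027  0.0304 0.0358]
0.07 35 [0.0205 0.0256 0.029 ]
0.08 33 [0.0148 0.0192 0.0233]
0.09 31 [0.009  0.0133 0.0176]
0.1 36 [0.0037 0.0077 0.015 ]
0.11 31 [-0.0019  0.0031  0.0074]
0.12 29 [-0.006  -0.002   0.0015]
0.13 33 [-0.0113 -0.0066 -0.0025]
0.14 40 [-0.115  -0.0141 -0.0092]
0.15 42 [-0.1017 -0.0202 -0.0131]
0.16 49 [-0.0875 -0.0259 -0.0192]
0.17 40 [-0.0638 -0.0319 -0.0277]
0.18 41 [-0.0496 -0.0366 -0.0337]
```

View pics/s7.png

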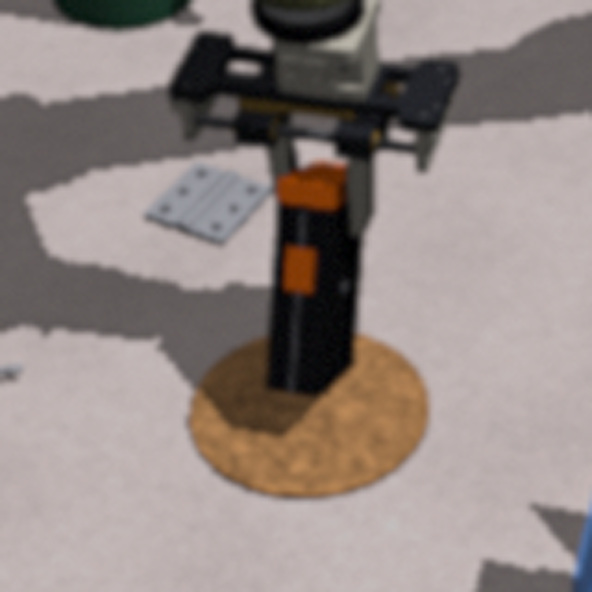

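The tilt is now about 28°, with the edge pinned near −54 mm as planned, so the pivoting works. I'll continue the arc.

Request:
servo_tool:
  moves: "0 0 0.007 0;0 0 0.007 0;0 0 0.007 0;0 0 0.007 0;0 0.001 0.006 0;0 0 0 0"

```text
t: 16.42
eef_pos: [0.4889, -0.2425, 0.3046]
orientation: [-1.582, 0.008, -1.364]
force: [-0.2, 1.6, 2.4]
width: 0.431
```

```bash
sed -i 's/hi=.16/hi=.125/' h.py; python3 -c "
from h import *;delta([.522,-.234,.298],.213+np.pi/2);tilt(.06)"
```

```text
t 16.43 pos [ 0.4889 -0.2425  0.3046] heading x -1.3643 F [-0.2  1.6  2.4] w 0.431
 shift [-0.0015  0.0062  0.0342]
 turn about y -0.0065452537966610436
tilt 17.7 back face at z=.08, along from mat centre: -0.0786 226
lat range [-0.0353  0.0387]
```

Request:
servo_tool:
  moves: "0 0 0.007 0;0 0.001 0.007 0;-0.001 0.002 0.007 0;0 0.002 0.006 0;0 0 0 0"

```text
t: 17.1
eef_pos: [0.517, -0.2363, 0.3]
orientation: [-1.582, 0.007, -1.365]
force: [-1.8, 1.2, 1.9]
width: 0.428
```

```bash
sed -i 's/v\*=np.sign(v\[1\])/v[:2]*=np.sign(v[1])/' h.py; python3 -c "
from h import *;delta([.522,-.234,.298],.213+np.pi/2);tilt(.05)"
```

```text
t 17.1 pos [ 0.517  -0.2363  0.3   ] heading x -1.3654 F [-1.8  1.2  1.9] w 0.428
 shift [-0.0013  0.0019  0.0054]
 turn about y -0.007562571041770383
tilt 6.9 back face at z=.08, along from mat centre: 0.0388 234
lat range [-0.0348  0.0386]
```

Request:
servo_tool:
  moves: "-0.001 0.002 0.006 0;0 0.002 0.006 0;0 0.001 0.003 0;0 0 0 0"

```text
t: 17.65
eef_pos: [0.5326, -0.2327, 0.295]
orientation: [-1.581, 0.006, -1.366]
force: [-2.6, 0.9, 4.1]
width: 0.429
```

```bash
python3 -c "
from h import *;delta([.522,-.234,.298],.213+np.pi/2);tilt(.03)"
```

```text
t 17.65 pos [ 0.5326 -0.2327  0.295 ] heading x -1.366 F [-2.6  0.9  4.1] w 0.429
 shift [-0.0009 -0.0029 -0.0107]
 turn about y -0.008239998126208015
tilt 1.0 back face at z=.08, along from mat centre: 0.0461 259
lat range [-0.0348  0.0389]
```

Request:
servo_tool:
  moves: "0 0 0 0;0 0 0 0;0 0 0 0;0 0 0 0;0 0 0 0;0 0 0 0;0 -0.03 0 0;0 -0.04 0 0;0 -0.05 0 0;0 -0.05 0 0;0 0 -0.03 0;0 0 0 0"
  grip: 1

```text
t: 19.2
eef_pos: [0.5049, -0.2395, 0.4703]
orientation: [-1.58, 0.005, -1.366]
force: [0.4, 0.2, -0.1]
width: 1.0
```

Request:
servo_tool:
  moves: "0.04 -0.01 0 0;0.05 0 0 0;0.05 0 0 0;0.05 0 0 0;0.04 0 0 0;0 0 0 0;0 0 0 0"

```text
t: 20.08
eef_pos: [0.5586, -0.4683, 0.4756]
orientation: [-1.579, 0.009, -1.359]
force: [-0.6, -0.9, 0.4]
width: 0.999
```

```bash
python3 - <<'E'
from h import *
delta([.522,-.234,.298]);d=tilt(.03)
from rig import snapshot
t=snapshot("top");a=cv2.resize(d["image"][20:260,130:390],(390,360),interpolation=2);b=cv2.resize(cv2.convertScaleAbs(t["image"],alpha=1.4)[140:310,140:430],(410,360))
cv2.imwrite("pics/s8.png",np.hstack([a,b]))
W=world(t);h=cv2.cvtColor(t["image"],cv2.COLOR_BGR2HSV);m=((h[...,0]<22)&(h[...,1]>150)&(abs(W[...,2]-.154)<.01)).astype(np.uint8)
k,l,st,c=cv2.connectedComponentsWithStats(m)
for i in range(1,k):
    if st[i,4]>150: p=W[l==i];print(st[i],p.mean(0).round(4),cv2.minAreaRect(p[:,:2].astype(np.float32)*1000))
E
```

```text
t 20.07 pos [ 0.5586 -0.4683  0.4756] heading x -1.3588 F [-0.6 -0.9  0.4] w 0.999
 shift [-0.2352  0.1795  0.0149]
tilt -0.8 back face at z=.08, along from mat centre: 0.0487 249
lat range [-0.019   0.0211]
[ 153   74   58   37 1165] [0.8309 0.115  0.1498] ((831.3816528320312, 115.39359283447266), (99.92666625976562, 38.73200988769531), 70.45496368408203)
[  66  137   59   45 1220] [0.7142 0.2746 0.1495] ((714.69921875, 274.95416259765625), (40.1721305847168, 100.58027648925781), 28.880386352539062)
[ 363  224   35   61 1360] [ 0.5321 -0.2319  0.1541] ((531.2982177734375, -233.58740234375), (101.11842346191406, 42.221431732177734), 11.931706428527832)
```

View pics/s8.png

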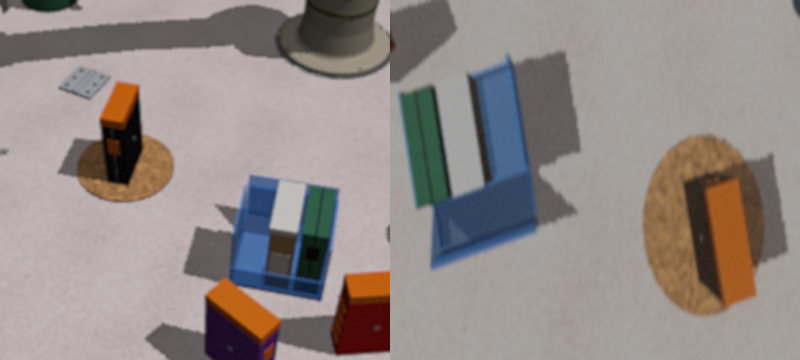

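The case stands upright near the mat's centre (left view 122,135; right view 725,240). The green case and the cardboard box are still upright in their slots, and the arm is clear of everything.

```bash
python3 -c "
from rig import *;print(hand_in())"
```

```text
the job is handed in; nothing more can be done
None
```

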